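# Draw the oldest drive module from the bottom of the magazine and lay it in the test cradle

### The job

The next drive module to be tested is the bottom one of the stack in the gravity magazine; its end already sticks out of the mouth. Pull it out level along the rail so that the stack behind drops down and stays in the magazine, then set it down (do not drop it) flat in the test cradle between the four yellow corners, silver side up, either way round. Leave the other modules in the magazine and do not disturb the other things on the bench.

Things in the scene. Friction and masses are not known exactly. Their poses are not given: they have to be found in the camera images.
- magazine: Fixed stack magazine, blue foot, aluminium walls, 76 mm wide, 78 mm high. Origin on the bench top; +x is the pull-out direction, z up. Its level floor is 40 mm above the origin. The chamber (64 mm wide inside, walls 6 mm) spans x = -156 to -30 mm; in front two blue lips (outer face at x = -24 mm) reach down to z = 55 mm, so only the bottom module passes below them.
- mouth (a point): Centre of the magazine's mouth: x = -24 mm, y = 0, z = 45 mm in the magazine's frame, same axes. From here a blue rail 36 mm wide continues the floor at the same height, 40 mm above the bench, as far as x = +85 mm in the magazine's frame; beside the rail there is free space for fingers.
- module0_mid (a point): Centre of the bottom drive module: rigid black slab 120 mm long (x), 60 wide (y), 10 thick (z), about 0.18 kg, silver plate and white label on top (+z). It lies on the magazine's floor and sticks out 42 to 50 mm past the lips. The stack rests on it: pulling takes 5 to 15 N. Once out it lies on the rail, overhanging it by 12 mm on both long sides, and can be let go and gripped again.
- module1_mid (a point): Centre of the second module from the bottom, the same make; it lies inside the chamber, and drops 10 mm as the bottom one leaves (tipping a little on the way).
- module2_mid (a point): Centre of the third module from the bottom, the same make.
- module3_mid (a point): Centre of the top module of the stack, the same make.
- cradle: Fixed test cradle: grey base plate 150 x 92 x 8 mm, green bed, four yellow corner guides. Origin on the bench under its centre, x along its length, z up. The level bed (110 x 36 mm) is 35 mm above the origin. The guides stand 45 mm high round a pocket of 130 (x) by 70 mm (y): 5 mm of play on every side of the module. The middle 94 mm of the long sides is open for fingers.
- bed (a point): Centre of the top of the cradle's bed, 35 mm above the cradle's origin, axes as the cradle's. The seated module's centre lies 5 mm above it.
- tape: Bystander: roll of pale tape, 90 mm across, 24 mm high; origin under its centre. Leave alone.
- driver_grip (a point): Bystander: screwdriver lying on the bench roughly along the world x axis between magazine and cradle, about 200 mm long and less than 35 mm high; this point is on its handle. Leave alone.
- chassis: Bystander: open black drive chassis, 200 x 89 x 40 mm; origin under its centre. Leave alone.
- flask: Bystander: pink bottle, 66 mm across, 190 mm high; origin under its centre. Leave alone.
- cutter: Bystander: yellow cutter, about 160 mm long, 16 mm high; origin under its grip. Leave alone.
Not all that is in view belongs to the job. Leave any blue or brown look-alike of the part that bears module3_mid alone. Leave any pink look-alike of the part that bears module0_mid alone.

How it is judged:
By the outcome, as a careful person would: the job done as asked, in the order asked, and still so for the second after the job is handed in, with the robot touching nothing.
It also fails if it takes over 54 s, if anything falls off the work surface, if the arm or the gripper's body presses on something with over 40 N, if the wrist force passes 120 N, or if a joint passes its speed limit or range.

### The arm

A 6-joint arm with a two-finger parallel gripper is mounted at the origin on the work surface. World frame = base frame: x ahead of the robot, y to its left, z up, the work surface at z = 0. Lengths are in mm, angles in rad, forces in N, time in s.
With the tool pointing down it reaches from about 300 to 775 mm from the base axis. Payload 14.6 kg.
Tool frame: the origin (TCP) lies at the very end of the fingers, on their centre line; the grasp point (between the pads) lies 19 mm behind it; z points along the fingers, y is the direction in which the jaws open and shut (so a half turn about z gives the same grasp; the last joint's range is limited). The gripper opens to 94 mm and grips with 3 to 60 N. Pads are 16 mm wide; open, the fingers measure 119 mm over their backs; the gripper's body (75 mm by 177 mm) begins 78 mm behind the grasp point.
Start: joints at [-1.382, 0.3, 1.521, -0, 1.321, -0.067], TCP at [139.154, -532.095, 205.446] pointing down, gripper open.
Joint ranges: [-3.03, 3.03], [-0.79, 2.21], [0.23, 2.52], [-1.04, 4.18], [0, 3.07], [-2.55, 2.55]. Speed limits (rad/s): [2.22, 2.22, 2.57, 3.14, 3.14, 3.14].

### API

Orientations are given as [roll, pitch, yaw] about the fixed x, y, z axes, in that order (R = Rz(yaw) Ry(pitch) Rx(roll)).
In Python, from cell import manip gives the robot as it stands.
- The arm moves only by the shell command python3 -m inch 'ROWS' [FORCE]. ROWS is a JSON object of lists of equal length, an entry for each row: "grip": the opening, from -1 (shut) to 1 (fully open), so that 0 is half open; "travel": the shift along the world's x, y, z in cm, a list of three; "turn": the turn, a rotation vector about the world's x, y, z in degrees, a list of three. A call has 1 to 10 rows; each row is the pose to reach, as a shift and turn from the pose measured when the call began; what a row does not reach only later rows make up. A row lasts 1/8 s, in which the tool goes at most 62.5 mm and 10.7 degrees, less where a joint would pass 70% of its speed; a pose out of reach is approached as far as the arm can. A call with a gripper value outside its range is refused whole. The fingers move at their own pace and stop on an object; FORCE is the grip in N (left out, the last holds). Time passes only in rows, so rows that repeat a pose let the fingers close. It gives the time, the measured TCP pose, the force and the opening at its end, in the units of the state.
- manip.read_state(): the state, without advancing time (a new reading comes with each control period).
- manip.camera(name): name is "scene" or "side" or "wrist"; returns (picture, depth): 420x560x3 uint8, red, green, blue; 420x560 float32, mm along the optical axis (not along the pixel's ray), 0 where there is no reading.
- manip.calibration(name): a dict with "fx", "fy", "cx", "cy" (pixels), "world_from_camera" (4x4, takes a point from camera to world coordinates). Camera axes: x right, y up, looking along -z (the intrinsics and any distortion apply to the point x, -y, -z); pixel columns grow to the right and rows downward; lengths in mm; the calibration is good to about 2 mm. A picture is of the moment at which its call begins: read the wrist's pose just before it. calibration takes no time and is no camera call; for the wrist camera it gives the pose at the moment of the call.
- manip.sign_off(): hands the job in, once; it reports no verdict.
Trained networks look in the newest picture that a camera, given by its name, has taken for a name from the list of things; names that differ only in an ending like _2 or _b are one class to them, and where a whole thing is asked for, a point or a joint stands for the part that bears it (a point fixed in the world has none). Each returns a list of dicts, best first, with "p" (0 to 1); they miss things now and then, are a little off and sometimes report something else, mostly with a low value. They report only what shows in the picture. A call takes as long as a camera call. They do not tell look-alikes from the thing itself.
- manip.look_for(camera, label): "bbox" ([left, top, right, bottom] in pixels, round what is visible of it).
The state is a dict: "clock": time; "joints": joint angles; "qd": joint speeds; "effort": joint torques, N m; "eef_pos": TCP position; "eef_rot": TCP orientation; "wrist_force": force on the tool from outside, world axes, zero at the start; "moment": the same for the moment, N m; "finger_gap": finger opening in mm.
Only numpy, scipy, OpenCV 4.12 (cv2) and the standard library are available. Lean on these libraries where they do the work, as an engineer would, in place of code of your own. Each camera call takes 0.05 s, during which the arm holds its last target.

## Working session

There is one attempt and no reset: what is moved stays moved. The work goes in short steps, Python scripts to look and compute and a shell command to move; the robot and the scene stay as the last step left them, time stands still between calls to the robot, and variables do not carry over. Pictures are saved under pics/ and viewed, and the job is handed in when it is done.

```bash
ls; mkdir -p pics
cat > h.py <<'E'
import numpy as np, cv2
from cell import manip
def snap(c,fn):
    p,d=manip.camera(c); cv2.imwrite('pics/'+fn+'.png',p[:,:,::-1]); np.savez('pics/'+fn+'.npz',p=p,d=d,**{k:np.array(v) for k,v in manip.calibration(c).items()}); return p,d
def pts(fn):
    z=np.load('pics/'+fn+'.npz'); d=z['d']; v,u=np.mgrid[:d.shape[0],:d.shape[1]]
    K=np.array([[z['fx'],0,z['cx']],[0,z['fy'],z['cy']],[0,0,1]],float)
    dist=z['dist'] if 'dist' in z else None
    X=(u-z['cx'])/z['fx']*d; Y=-(v-z['cy'])/z['fy']*d
    P=np.stack([X,Y,-d,np.ones_like(d)],-1)@z['world_from_camera'].T
    P=P[...,:3]; P[d==0]=np.nan
    return P
E
python3 - <<'E'
from h import *
print({k:v for k,v in manip.calibration('scene').items()})
for c in('scene','side'):
    snap(c,c+'0')
    for l in('magazine','module0_mid','module3_mid','cradle'):
        print(c,l,[(np.round(r['bbox']).tolist(),round(r['p'],2)) for r in manip.look_for(c,l)])
print(manip.read_state())
E
```

```text
pics
{'fx': 544.2634005839294, 'fy': 544.2634005839294, 'cx': 286.0204933857781, 'cy': 219.89651234146075, 'world_from_camera': array([[-1.06181599e-02, -6.44838197e-01,  7.64245349e-01,
         1.60077891e+03],
       [ 9.99827785e-01,  4.78669670e-03,  1.79300746e-02,
         1.15772138e+02],
       [-1.52202077e-02,  7.64304119e-01,  6.44676321e-01,
         1.02754273e+03],
       [ 0.00000000e+00,  0.00000000e+00,  0.00000000e+00,
         1.00000000e+00]])}
scene magazine [([289.0, 190.0, 332.0, 269.0], 0.76)]
scene module0_mid [([337.0, 166.0, 368.0, 190.0], 0.77), ([303.0, 224.0, 329.0, 243.0], 0.6), ([406.0, 252.0, 420.0, 298.0], 0.31)]
scene module3_mid [([301.0, 191.0, 325.0, 222.0], 0.67), ([408.0, 252.0, 420.0, 300.0], 0.63), ([243.0, 208.0, 265.0, 235.0], 0.62), ([356.0, 212.0, 397.0, 240.0], 0.59)]
scene cradle [([162.0, 214.0, 204.0, 263.0], 0.65)]
side magazine [([203.0, 227.0, 320.0, 293.0], 0.98)]
side module0_mid [([328.0, 333.0, 398.0, 366.0], 0.88), ([228.0, 235.0, 252.0, 257.0], 0.76)]
side module3_mid [([220.0, 301.0, 258.0, 352.0], 0.97), ([288.0, 211.0, 340.0, 237.0], 0.85), ([250.0, 228.0, 312.0, 260.0], 0.63)]
side cradle [([281.0, 157.0, 336.0, 189.0], 0.82)]
{'clock': 0.5, 'joints': array([-1.38161106e+00,  2.99903984e-01,  1.52104026e+00, -9.17413296e-06,
        1.32070090e+00, -6.65874909e-02]), 'qd': array([-0.00016591, -0.00084793, -0.00018273, -0.00022853,  0.00093644,
       -0.00042384]), 'effort': array([-2.73264450e-04, -5.31344211e+01, -3.52738202e+01,  7.08058267e-02,
        2.15761957e-02, -1.48507331e-05]), 'eef_pos': array([ 139.14257065, -532.08031257,  205.42634588]), 'eef_rot': array([-3.14153968e+00,  5.37606804e-06,  2.55775028e-01]), 'wrist_force': array([-0.22363719, -0.07290251, -0.33337814]), 'moment': array([-0.03055365,  0.01255087,  0.04640507]), 'finger_gap': 93.99360282926884}
```

View pics/scene0.png

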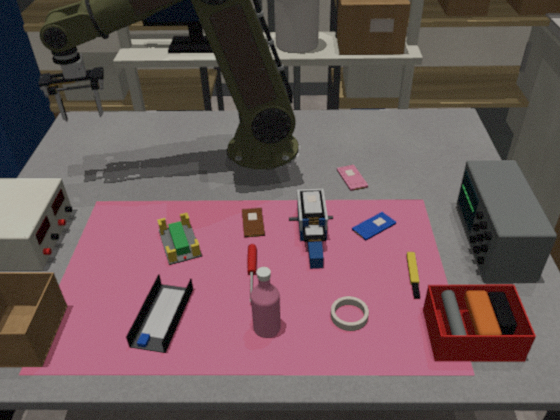

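View pics/side0.png

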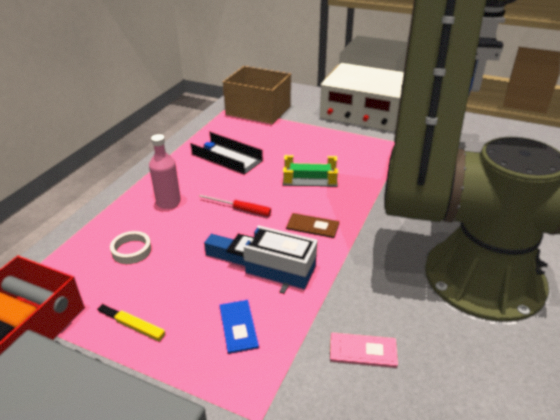

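The magazine is at about (312,225) in the scene view, with the black end of the bottom module showing at about (316,240). The cradle is at (180,238). The look-alikes lie flat outside the magazine: pink (352,178), blue (374,225) and brown (253,222). Only the black slab in the mouth fits the description. I'll confirm it in an enlarged crop.

Run:
```python
from h import *
a=cv2.imread('pics/scene0.png')[180:275,280:345]; b=cv2.imread('pics/side0.png')[215:300,190:330]; c=cv2.imread('pics/scene0.png')[205:270,150:215]
cv2.imwrite('pics/crop1.png',np.hstack([cv2.resize(x,(int(x.shape[1]*400/x.shape[0])//2*2*1,400),interpolation=cv2.INTER_CUBIC)[:, :] for x in(a,)]+[cv2.resize(c,(300,400),interpolation=cv2.INTER_CUBIC)]))
cv2.imwrite('pics/crop2.png',cv2.resize(b,(780,474),interpolation=cv2.INTER_CUBIC))
P=pts('scene0')
def reg(fn,u0,v0,u1,v1,zl,zh):
    Q=pts(fn)[v0:v1,u0:u1].reshape(-1,3); Q=Q[(Q[:,2]>zl)&(Q[:,2]<zh)]
    r=cv2.minAreaRect(Q[:,:2].astype(np.float32)); print(fn,len(Q),np.round(Q.mean(0),1),r, 'zmed',np.median(Q[:,2])); 
reg('scene0',285,185,335,250,68,90)   # magazine top
reg('scene0',300,236,335,275,30,60)
reg('scene0',155,208,210,268,5,55)
reg('scene0',155,208,210,268,28,40)
reg('scene0',155,208,210,268,40,50)
reg('side0',195,215,330,300,68,90)
reg('side0',195,215,330,300,35,56)
reg('side0',275,150,345,195,5,55)
reg('side0',275,150,345,195,41,55)
for fn in('scene0','side0'):
    z=pts(fn)[...,2]; print(fn,np.nanmedian(z[(pts(fn)[...,0]>400)&(abs(z)<15)]))
```

```text
scene0 901 [414.4 161.8  80.4] ((405.8281555175781, 161.81216430664062), (148.12611389160156, 76.46304321289062), 2.8607685565948486) zmed 81.22518149305063
scene0 396 [544.7 167.7  43.4] ((545.5951538085938, 168.14730834960938), (83.11724853515625, 59.73533248901367), 2.1004292964935303) zmed 42.3873390317861
scene0 1669 [ 486.2 -204.7   22.2] ((456.24566650390625, -206.66818237304688), (275.8271179199219, 152.31358337402344), 8.102836608886719) zmed 17.038122110316408
scene0 476 [ 489.1 -206.2   35.5] ((484.1163024902344, -207.5530242919922), (151.17965698242188, 86.33623504638672), 21.21855354309082) zmed 36.06271686682328
scene0 197 [ 488.5 -206.1   44.8] ((482.7650451660156, -208.2670440673828), (154.84854125976562, 86.09212493896484), 21.27072525024414) zmed 45.0051949644743
side0 1766 [400.4 165.7  77.9] ((405.1562194824219, 160.4888153076172), (139.79302978515625, 80.66670227050781), 2.8979640007019043) zmed 78.57046121764273
side0 1169 [465.2 179.4  44.9] ((458.23876953125, 167.9311981201172), (248.82693481445312, 81.1879653930664), 5.668694019317627) zmed 45.62974505944533
side0 1341 [ 478.3 -197.5   25.1] ((498.4634704589844, -249.7958984375), (145.83990478515625, 191.3048095703125), 21.302288055419922) zmed 27.713418178159372
side0 149 [ 483.  -207.5   44.2] ((483.53662109375, -208.81056213378906), (144.27169799804688, 92.17040252685547), 21.782854080200195) zmed 44.18822947319029
scene0 2.085233158127494
side0 0.08933703702484763
```

View pics/crop1.png

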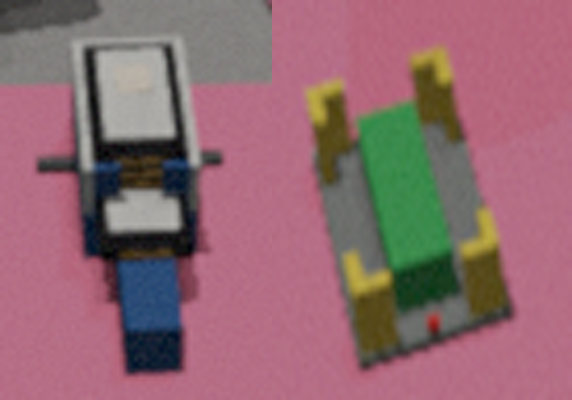

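View pics/crop2.png

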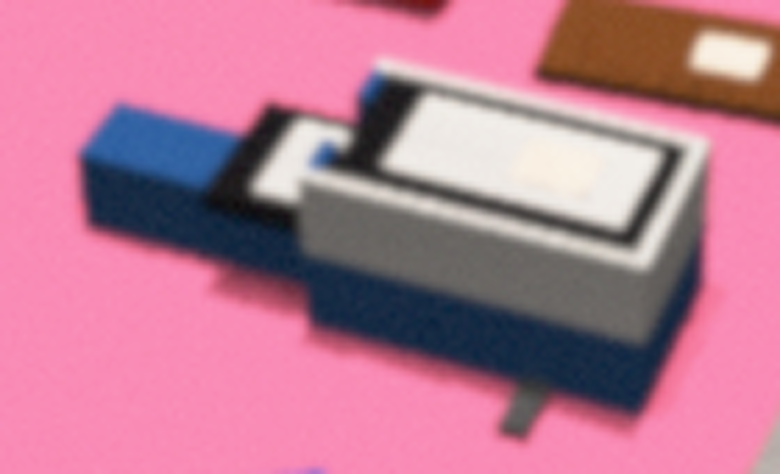

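The crop confirms it: the black slab with the silver top lies on the blue rail, under the lips. I'll find the nearby bystanders (flask, driver, tape) for clearance, then move up close with the wrist camera.

```bash
python3 - <<'E'
from h import *
for nm,fn,(u0,v0,u1,v1),zl in(('flask','side0',(145,130,185,212),20),('flask','scene0',(245,265,285,340),20),('tape','scene0',(325,290,375,335),8),('driver','scene0',(240,240,262,290),8)):
    Q=pts(fn)[v0:v1,u0:u1].reshape(-1,3); Q=Q[(Q[:,2]>zl)]; print(nm,np.round(np.percentile(Q,[5,50,95],axis=0),0).tolist())
E
python3 -m inch '{"grip":[1,1,1,1,1,1,1,1,1,1],"travel":[[3,6,2],[6,12,4],[9,18,6],[12,24,8],[15,30,8],[18,36,8],[21,42,8],[24,47,8],[27,52,8],[30,58,8]],"turn":[[0,0,-2],[0,0,-4],[0,0,-6],[0,0,-8],[0,0,-10],[0,0,-11.8],[0,0,-11.8],[0,0,-11.8],[0,0,-11.8],[0,0,-11.8]]}'
```

```text
flask [[746.0, 36.0, 29.0], [764.0, 62.0, 101.0], [790.0, 78.0, 186.0]]
flask [[771.0, 17.0, 26.0], [799.0, 47.0, 112.0], [811.0, 75.0, 191.0]]
tape [[707.0, 203.0, 9.0], [755.0, 243.0, 23.0], [789.0, 282.0, 28.0]]
driver [[521.0, -10.0, 15.0], [596.0, 4.0, 26.0], [789.0, 39.0, 191.0]]
clock: 1.75
eef_pos: [421.7, 15.7, 285.7]
eef_rot: [3.141, -0.001, 0.05]
wrist_force: [-0.2, -0.8, 1.0]
finger_gap: 93.7
```

```bash
python3 -m inch '{"grip":[1,1,1,1],"travel":[[3,6,0],[5,11,0],[7,15,0],[7,15,0]],"turn":[[0,0,0],[0,0,0],[0,0,0],[0,0,0]]}'
python3 - <<'E'
from h import *
print(manip.read_state()['eef_pos']); snap('wrist','w1'); print(manip.calibration('wrist'))
for l in('module0_mid','magazine'): print(l,[(np.round(r['bbox']).tolist(),round(r['p'],2)) for r in manip.look_for('wrist',l)])
E
```

```text
clock: 2.25
eef_pos: [492.0, 167.8, 284.9]
eef_rot: [3.141, 0.0, 0.053]
wrist_force: [-0.1, -0.6, 0.3]
finger_gap: 94.0
[491.98688858 167.80876374 284.86234588]
{'fx': 356.4161731932406, 'fy': 356.4161731932406, 'cx': 273.1132459220943, 'cy': 210.97267920544581, 'world_from_camera': array([[ 5.17141827e-02,  9.68325642e-01,  2.44276675e-01,
         5.62817899e+02],
       [-9.98660409e-01,  4.97167579e-02,  1.43398678e-02,
         1.69879767e+02],
       [ 1.74101735e-03, -2.44691019e-01,  9.69599543e-01,
         4.64298178e+02],
       [ 0.00000000e+00,  0.00000000e+00,  0.00000000e+00,
         1.00000000e+00]])}
module0_mid [([252.0, 158.0, 304.0, 205.0], 0.93), ([150.0, 363.0, 212.0, 413.0], 0.67)]
magazine [([228.0, 99.0, 324.0, 314.0], 0.72)]
```

View pics/w1.png

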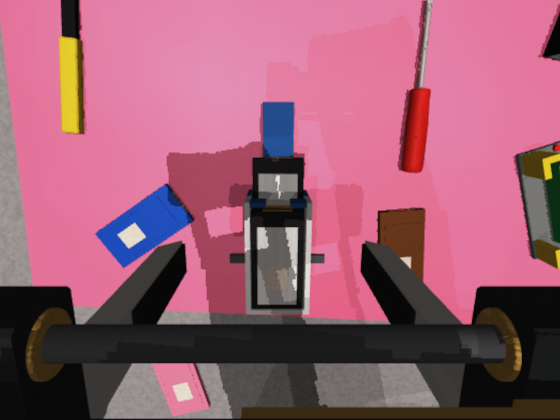

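The wrist view shows the black module end at (252–304, 158–200), the rail end at (278,102) and the magazine top at (278,255).

Run:
```python
from h import *
P=pts('w1')
def rect(u0,v0,u1,v1,zl,zh,n):
    Q=P[v0:v1,u0:u1].reshape(-1,3);Q=Q[(Q[:,2]>zl)&(Q[:,2]<zh)]
    r=cv2.minAreaRect(Q[:,:2].astype(np.float32)); print(n,len(Q),np.round(Q.mean(0),1),np.round(r[0],1),np.round(r[1],1),round(r[2],2),np.median(Q[:,2]))
rect(235,150,320,188,45,56,'modend')
rect(235,90,320,150,35,46,'rail')
rect(225,180,330,320,72,85,'top')
rect(225,80,330,190,-8,8,'bench')
for u in(278,):
  for v in range(98,200,6): print(v,np.round(P[v,u],1))
for v in(165,180): 
  print([ (u,np.round(P[v,u],1).tolist()) for u in (250,251,252,253,254,302,303,304,305,306)])
```

```text
modend 1569 [505.5 160.5  50.1] [505.2 160.4] [35.2 59.1] 2.98 50.13833862622829
rail 1488 [558.1 163.1  40.1] [557.7 162.8] [53.3 35.5] 2.59 40.12945070775925
top 6908 [409.4 156.3  79.5] [407.5 155.7] [138.4  76.2] 2.84 79.80231111930507
bench 8128 [554.  164.2   0.9] [544.1 162.8] [136.4 137.6] 2.89 0.8857479612543671
98 [590.8 164.5   1.8]
104 [582.  164.5  39.7]
110 [575.4 164.2  40.3]
116 [568.8 163.8  39. ]
122 [562.1 163.5  40.6]
128 [555.3 163.1  39.6]
134 [548.5 162.7  39.6]
140 [541.7 162.3  40. ]
146 [534.8 162.   40.3]
152 [527.7 161.5  38.8]
158 [521.8 161.4  50.2]
164 [514.9 161.   50.3]
170 [507.8 160.6  49.1]
176 [500.7 160.2  48.6]
182 [494.1 159.9  51.7]
188 [486.7 159.5  50.5]
194 [479.4 159.   49.6]
[(250, [505.9, 196.2, 0.1]), (251, [506.0, 194.9, 0.4]), (252, [506.1, 193.6, 0.2]), (253, [512.3, 189.9, 50.3]), (254, [512.2, 188.8, 49.7]), (302, [515.1, 133.1, 49.8]), (303, [515.4, 132.1, 52.1]), (304, [509.6, 126.1, 0.6]), (305, [509.7, 124.8, 0.8]), (306, [509.9, 123.6, 1.7])]
[(250, [486.2, 195.5, -0.2]), (251, [486.5, 194.2, 1.1]), (252, [486.7, 192.8, 2.3]), (253, [494.6, 189.3, 49.7]), (254, [494.7, 188.1, 50.2]), (302, [497.3, 131.7, 48.2]), (303, [497.8, 130.8, 50.9]), (304, [489.8, 124.6, -0.4]), (305, [489.9, 123.3, 0.0]), (306, [490.1, 122.1, 0.5])]
```

```bash
python3 -m inch '{"grip":[1,1,1,1,1,1],"travel":[[1.1,-0.5,-3],[1.1,-0.5,-8],[1.1,-0.5,-13],[1.1,-0.5,-17],[1.1,-0.5,-20],[1.1,-0.5,-20]],"turn":[[0,0,0],[0,0,0],[0,0,0],[0,0,0],[0,0,0],[0,0,0]]}'
python3 - <<'E'
from h import *
print(manip.read_state()['eef_pos']); snap('wrist','w2')
E
```

```text
clock: 3.15
eef_pos: [501.5, 158.9, 84.7]
eef_rot: [3.141, 0.002, 0.048]
wrist_force: [1.0, -0.3, -0.8]
finger_gap: 93.8
[501.5122279  158.89566261  84.67177503]
```

View pics/w2.png

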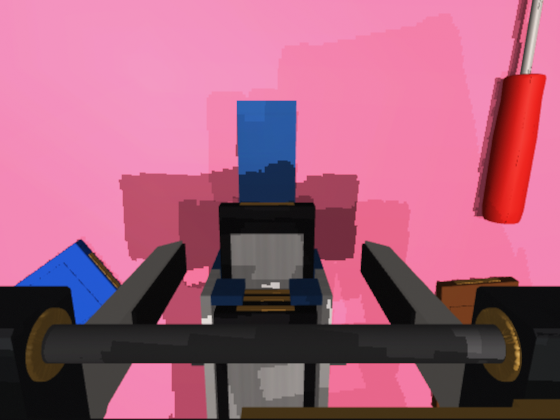

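The fingertips' inner edges are at u = 186 and 362 (mid 274) and the module at u = 219–315 (mid 267), so the module centre is about 4 mm to +y of the tool. I'll shift and descend.

```bash
python3 -m inch '{"grip":[1,1,1,1],"travel":[[0.1,0.4,-2],[0.1,0.4,-4],[0.1,0.4,-5.8],[0.1,0.4,-5.8]],"turn":[[0,0,0],[0,0,0],[0,0,0],[0,0,0]]}'
python3 - <<'E'
from h import *
print(manip.read_state()['eef_pos'],manip.read_state()['eef_rot']); snap('wrist','w3')
E
```

```text
clock: 3.7
eef_pos: [503.3, 163.1, 28.2]
eef_rot: [3.141, 0.0, 0.048]
wrist_force: [0.6, -0.2, -0.5]
finger_gap: 94.0
[503.31478372 163.06289066  28.17217954] [3.14106627e+00 1.89060714e-04 4.83581793e-02]
```

View pics/w3.png

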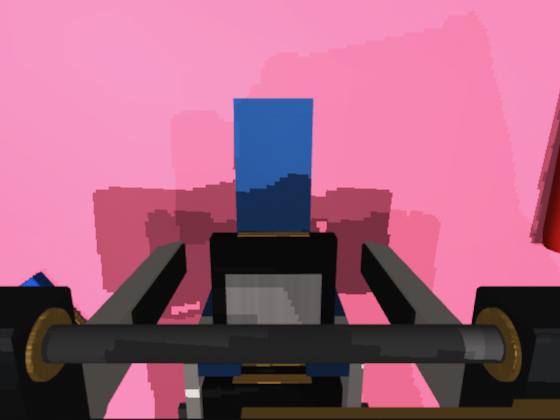

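Centred: module 211–336 (mid 273.5), fingers mid 274. Now lower 2 mm and close.

```bash
python3 -m inch '{"grip":[1,0.3,0.2,0.2,0.1,-0.2,-0.2,-0.2],"travel":[[0,0,-0.2],[0,0,-0.2],[0,0,-0.2],[0,0,-0.2],[0,0,-0.2],[0,0,-0.2],[0,0,-0.2],[0,0,-0.2]],"turn":[[0,0,0],[0,0,0],[0,0,0],[0,0,0],[0,0,0],[0,0,0],[0,0,0],[0,0,0]]}' 40
```

```text
clock: 4.75
eef_pos: [503.7, 163.2, 26.9]
eef_rot: [3.141, -0.001, 0.048]
wrist_force: [-0.7, -0.4, 1.0]
finger_gap: 59.5
```

```bash
python3 -m inch '{"grip":[-0.2,-0.2,-0.2,-0.2,-0.2,-0.2],"travel":[[0.5,0.03,0],[1,0.05,0],[1.7,0.09,0],[2.4,0.12,0],[3,0.15,0],[3,0.15,0]],"turn":[[0,0,0],[0,0,0],[0,0,0],[0,0,0],[0,0,0],[0,0,0]]}'
```

```text
clock: 5.5
eef_pos: [534.1, 164.8, 26.9]
eef_rot: [3.141, -0.001, 0.048]
wrist_force: [0.8, 0.4, -0.1]
finger_gap: 59.6
```

Run:
```python
from h import *
snap('wrist','w4')
```

```text
(no output)
```

View pics/w4.png

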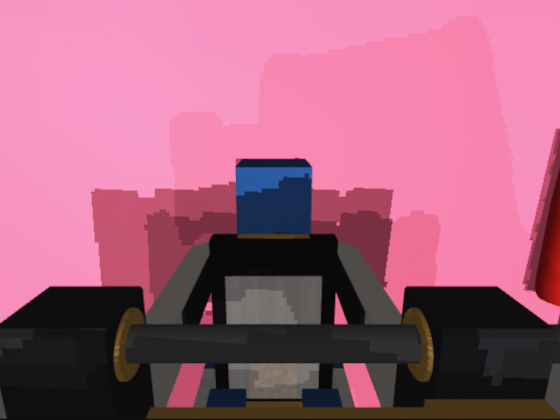

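The module front is still at v = 235 between the fingers while the rail has become shorter, so it is moving with the gripper. I'll pull on.

```bash
python3 -m inch '{"grip":[-0.2,-0.2,-0.2,-0.2,-0.2,-0.2,-0.2,-0.2,-0.2],"travel":[[0.6,0.03,0],[1.4,0.07,0],[2.2,0.11,0],[3,0.15,0],[3.8,0.19,0],[4.6,0.23,0],[5.2,0.26,0],[5.5,0.27,0],[5.5,0.27,0]],"turn":[[0,0,0],[0,0,0],[0,0,0],[0,0,0],[0,0,0],[0,0,0],[0,0,0],[0,0,0],[0,0,0]]}'
python3 - <<'E'
from h import *
snap('side','s5');snap('scene','c5')
a=cv2.imread('pics/side0.png')
cv2.imwrite('pics/crop5.png',np.hstack([cv2.resize(cv2.imread('pics/s5.png')[190:310,170:340],(440,310),interpolation=cv2.INTER_CUBIC),cv2.resize(cv2.imread('pics/c5.png')[170:290,270:370],(260,310),interpolation=cv2.INTER_CUBIC)]))
E
```

```text
clock: 6.68
eef_pos: [589.4, 167.4, 27.0]
eef_rot: [3.141, -0.003, 0.048]
wrist_force: [0.7, -0.7, 1.4]
finger_gap: 59.7
```

View pics/crop5.png

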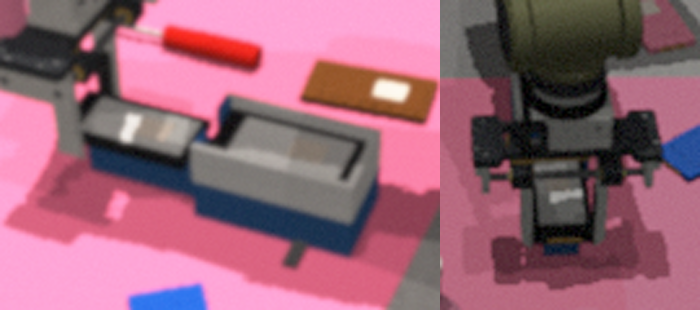

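The module is fully out on the rail, with its rear edge clear of the lips, and the stack has dropped. I'll let go, slide back 40 mm to its centre and grip again.

```bash
python3 -m inch '{"grip":[0.8,0.8,0.8,0.8,0.8,0.8,0.8,0.8],"travel":[[0,0,0],[0,0,0],[0,0,0],[0,0,0],[-1.5,-0.08,0],[-3,-0.15,0],[-4,-0.2,0],[-4,-0.2,0]],"turn":[[0,0,0],[0,0,0],[0,0,0],[0,0,0],[0,0,0],[0,0,0],[0,0,0],[0,0,0]]}'
python3 - <<'E'
from h import *
snap('wrist','w6')
E
```

```text
clock: 7.78
eef_pos: [549.0, 165.5, 27.1]
eef_rot: [3.141, -0.002, 0.049]
wrist_force: [0.1, 0.3, -0.6]
finger_gap: 84.9
```

View pics/w6.png

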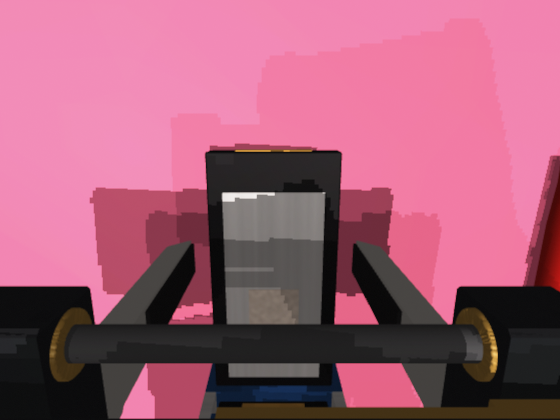

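Run:
```python
from h import *
P=pts('w6')
for v in (154,160,200,300,376,382,385,388): print(v,np.round(P[v,250],1),np.round(P[v,290],1))
P=pts('w3')
for v in (234,237,240,244): print(v,np.round(P[v,250],1))
```

```text
154 [606.2 177.8  50. ] [607.1 160.5  51. ]
160 [603.6 177.7  50.1] [604.4 160.2  49.8]
200 [585.8 177.1  50.2] [587.  159.3  52.2]
300 [536.8 175.5  50.9] [537.2 156.2  49.9]
376 [493.3 174.1  49.6] [494.3 153.7  49.7]
382 [490. 174.  50.] [490.8 153.4  49.8]
385 [479.9 174.3  40.2] [480.2 152.3  39.2]
388 [477.5 174.2  39.5] [478.9 152.3  40. ]
234 [522.6 174.5  47.3]
237 [522.1 174.3  50.3]
240 [520.8 174.3  50.7]
244 [518.8 174.2  50.6]
```

```bash
python3 -m inch '{"grip":[-0.2,-0.2,-0.2,-0.2,-0.2,-0.2,-0.2,-0.2,-0.2,-0.2],"travel":[[0,0,0],[0,0,0],[0,0,0],[0,0,0],[0,0,0.5],[0,0,2],[0,0,5],[0,0,9],[0,0,13],[0,0,16]],"turn":[[0,0,0],[0,0,0],[0,0,0],[0,0,0],[0,0,0],[0,0,0],[0,0,0],[0,0,0],[0,0,0],[0,0,0]]}' 40
python3 - <<'E'
from h import *
snap('wrist','w7');p,d=snap('side','s7')
cv2.imwrite('pics/m7.png',np.hstack([cv2.resize(cv2.imread('pics/w7.png'),(400,300)),cv2.resize(p[:,:,::-1][150:300,170:340],(340,300))]))
E
```

```text
clock: 9.07
eef_pos: [549.6, 165.6, 190.2]
eef_rot: [-3.141, -0.005, 0.048]
wrist_force: [-0.0, 0.4, -1.8]
finger_gap: 59.3
```

View pics/m7.png

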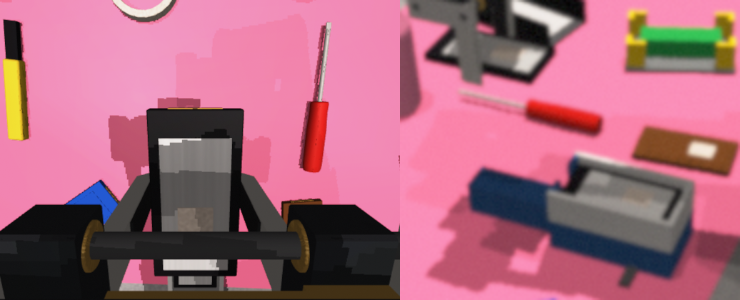

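The module is held level, and the remaining stack sits in the magazine. I'll move to a viewing spot beside the cradle, turning to its yaw (about 21°).

```bash
python3 -m inch '{"grip":[-0.2,-0.2,-0.2,-0.2,-0.2,-0.2,-0.2,-0.2,-0.2,-0.2],"travel":[[-1,-2,2],[-3,-5,4],[-5,-9,5],[-8,-13,5],[-10.5,-17,5],[-13,-21,5],[-15,-24,5],[-16.3,-26.2,5],[-16.3,-26.2,5],[-16.3,-26.2,5]],"turn":[[0,0,2],[0,0,5],[0,0,8],[0,0,11],[0,0,14],[0,0,16],[0,0,18.5],[0,0,18.5],[0,0,18.5],[0,0,18.5]]}'
python3 - <<'E'
from h import *
s=manip.read_state();print(s['eef_pos'],s['eef_rot']);snap('wrist','w8')
print(manip.look_for('wrist','cradle'))
E
```

```text
clock: 10.42
eef_pos: [387.7, -95.8, 241.2]
eef_rot: [-3.14, -0.009, 0.371]
wrist_force: [-0.6, 0.6, -1.3]
finger_gap: 59.6
[387.67877158 -95.80690925 241.18004298] [-3.14010247 -0.00900594  0.37123463]
[{'bbox': [354.9, 70.0, 463.5, 212.4], 'p': 0.86}]
```

View pics/w8.png

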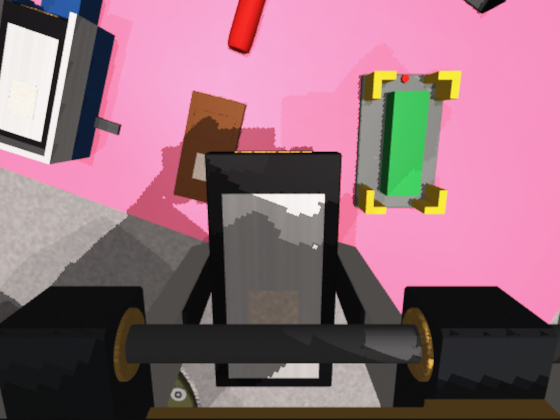

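The whole cradle shows at (355–462, 70–212), to the right of the held module (206–341, 152–385). I'll measure both in the same picture.

Run:
```python
from h import *
P=pts('w8'); z=np.load('pics/w8.npz'); p=z['p'].astype(int)
hsv=cv2.cvtColor(z['p'],cv2.COLOR_RGB2HSV)
R=np.zeros(P.shape[:2],bool);R[60:220,345:475]=1
def rect(m,n):
    m=cv2.morphologyEx(m.astype(np.uint8),cv2.MORPH_OPEN,np.ones((2,2)))>0
    Q=P[m];Q=Q[~np.isnan(Q[:,0])]; r=cv2.minAreaRect(Q[:,:2].astype(np.float32)); print(n,len(Q),'med z',round(np.median(Q[:,2]),1),'ctr',np.round(r[0],1),np.round(r[1],1),round(r[2],2))
    return Q
g=R&(hsv[...,0]>45)&(hsv[...,0]<80)&(hsv[...,1]>100)&(abs(P[...,2]-35)<4); rect(g,'bed')
y=R&(hsv[...,0]>20)&(hsv[...,0]<35)&(hsv[...,1]>120)&(abs(P[...,2]-45)<4); rect(y,'guides')
b=R&(abs(P[...,2]-8)<4)&(hsv[...,1]<70); rect(b,'base')
s=manip.read_state(); zt=s['eef_pos'][2]+19
M=np.zeros_like(R);M[140:390,195:350]=1
print('zmod',np.nanmedian(P[200:300,240:300,2]))
Q=rect(M&(P[...,2]>255)&(P[...,2]<278)&(np.arange(420)[:,None]<322),'mod part')
for v in(155,165,375,382):print(v,np.round(P[v,250],1),np.round(P[v,300],1))
L=[];
for v in range(170,230,5):
    r=np.where((P[v,190:360,2]>250))[0]+190; L.append((P[v,r[0],:2]+P[v,r[-1],:2])/2)
L=np.array(L);print('module midline',np.round(L[[0,-1]],1))
yaw=.371;c,sn=np.cos(yaw),np.sin(yaw);d=L-s['eef_pos'][:2];print('lateral in tool (left+)',np.round((-sn*d[:,0]+c*d[:,1]),1))
```

```text
bed 3605 med z 35.1 ctr [ 484.3 -219.1] [116.2  49.4] 21.22
guides 1331 med z 45.0 ctr [ 485.  -224.6] [161.4 109.3] 21.62
base 4528 med z 8.1 ctr [ 484.1 -214.8] [149.   95.2] 21.46
zmod 264.5214471614927
mod part 22884 med z 264.4 ctr [ 341.5 -131.6] [228.9 169.2] 12.15
155 [437.1 -66.4 265. ] [444.9 -86.7 264.3]
165 [432.9 -67.9 263.8] [440.9 -88.4 263.7]
375 [ 332.8 -105.1  264.2] [ 342.3 -128.8  264.5]
382 [ 328.3 -106.8  263.4] [ 337.5 -130.8  263.3]
module midline [[434.6 -78.4]
 [411.  -87.4]]
lateral in tool (left+) [-0.9 -0.5 -0.7 -0.9 -0.9 -0.5 -0.6 -0.9 -0.9 -0.9 -0.6 -0.8]
```

```bash
python3 -m inch '{"grip":[-0.2,-0.2,-0.2,-0.2,-0.2,-0.2,-0.2,-0.2,-0.2,-0.2],"travel":[[2,-2,0],[5,-5,0],[8,-9,0],[9.6,-11.6,-1],[9.6,-11.6,-4],[9.6,-11.6,-8],[9.6,-11.6,-12],[9.6,-11.6,-15],[9.6,-11.6,-16.6],[9.6,-11.6,-16.6]],"turn":[[-0.2,0.5,0],[-0.2,0.5,0],[-0.2,0.5,0],[-0.2,0.5,0],[-0.2,0.5,0],[-0.2,0.5,0],[-0.2,0.5,0],[-0.2,0.5,0],[-0.2,0.5,0],[-0.2,0.5,0]]}'
python3 - <<'E'
from h import *
s=manip.read_state();print(s['eef_pos'],s['eef_rot']);snap('wrist','w9')
E
```

```text
clock: 11.78
eef_pos: [483.8, -211.1, 74.7]
eef_rot: [-3.139, 0.001, 0.373]
wrist_force: [0.6, -0.2, -1.9]
finger_gap: 59.0
[ 483.8213215  -211.14530596   74.6916698 ] [-3.13910700e+00  1.34981903e-03  3.72764522e-01]
```

View pics/w9.png

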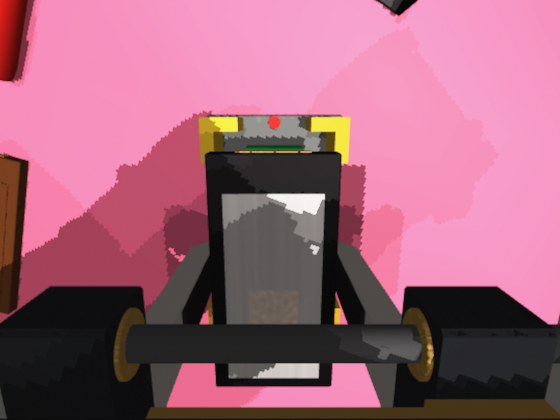

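The front guides' outer edges are at u = 199 and 351 (mid 275) and the module at 206–341 (mid 273.5), so it is laterally within about 1 mm. Next, the lengthwise fit.

Run:
```python
from h import *
P=pts('w9');s=manip.read_state();yaw=s['eef_rot'][2];c,sn=np.cos(yaw),np.sin(yaw)
D=P[...,:2]-s['eef_pos'][:2]; X=c*D[...,0]+sn*D[...,1]; Y=-sn*D[...,0]+c*D[...,1]
img=np.load('pics/w9.npz')['p']
for u in(215,225,265,330,340):
    print('col',u,[(v,round(float(X[v,u]),1),round(float(P[v,u,2]),0)) for v in range(112,160,3)])
for v in(120,126,200): 
    r=[(u,round(float(Y[v,u]),1),round(float(P[v,u,2]),0)) for u in list(range(195,245,3))+list(range(305,356,3))];print('row',v,r)
for v in(376,380,384,386):print(v,round(float(X[v,250]),1),round(float(P[v,250,2])),round(float(X[v,300]),1))
crop=cv2.resize(img[105:165,190:360,::-1],(780,275),interpolation=cv2.INTER_NEAREST);cv2.imwrite('pics/crop9.png',crop)
```

```text
col 215 [(112, 77.0, 0.0), (115, 74.9, 8.0), (118, 72.7, 47.0), (121, 71.1, 45.0), (124, 69.4, 46.0), (127, 67.8, 47.0), (130, 66.1, 46.0), (133, 64.2, 39.0), (136, 62.4, 39.0), (139, 60.7, 40.0), (142, 59.1, 41.0), (145, 57.4, 42.0), (148, 55.6, 41.0), (151, 57.8, 91.0), (154, 57.1, 98.0), (157, 55.9, 99.0)]
col 225 [(112, 77.0, 2.0), (115, 74.9, 8.0), (118, 72.7, 45.0), (121, 71.1, 45.0), (124, 69.4, 47.0), (127, 67.7, 46.0), (130, 66.1, 46.0), (133, 63.2, 8.0), (136, 61.2, 9.0), (139, 59.3, 10.0), (142, 57.3, 10.0), (145, 55.2, 8.0), (148, 53.2, 9.0), (151, 57.9, 92.0), (154, 57.1, 98.0), (157, 55.9, 99.0)]
col 265 [(112, 77.0, 1.0), (115, 74.9, 9.0), (118, 73.0, 9.0), (121, 71.0, 10.0), (124, 69.1, 9.0), (127, 67.1, 8.0), (130, 65.2, 9.0), (133, 63.2, 9.0), (136, 61.2, 9.0), (139, 59.2, 9.0), (142, 57.2, 9.0), (145, 55.8, 18.0), (148, 55.1, 35.0), (151, 58.2, 95.0), (154, 57.1, 98.0), (157, 55.8, 98.0)]
col 330 [(112, 77.0, 2.0), (115, 74.9, 8.0), (118, 72.7, 46.0), (121, 71.1, 45.0), (124, 69.4, 47.0), (127, 67.7, 46.0), (130, 66.1, 46.0), (133, 63.7, 25.0), (136, 61.9, 26.0), (
[... 1819 characters left out ...]
), (201, 51.6, 2.0), (204, 49.7, 1.0), (207, 29.2, 98.0), (210, 27.6, 99.0), (213, 26.4, 98.0), (216, 25.0, 98.0), (219, 23.7, 98.0), (222, 22.2, 99.0), (225, 21.0, 99.0), (228, 19.5, 99.0), (231, 18.3, 98.0), (234, 17.0, 98.0), (237, 15.5, 99.0), (240, 14.1, 100.0), (243, 12.9, 98.0), (305, -14.9, 100.0), (308, -16.3, 98.0), (311, -17.6, 99.0), (314, -18.9, 99.0), (317, -20.4, 98.0), (320, -21.6, 99.0), (323, -23.0, 99.0), (326, -24.2, 100.0), (329, -25.7, 99.0), (332, -27.0, 99.0), (335, -28.4, 99.0), (338, -30.0, 98.0), (341, -50.1, 2.0), (344, -52.2, 2.0), (347, -54.4, 2.0), (350, -56.5, 2.0), (353, -59.0, 1.0)]
376 -55.0 99 -55.4
380 -58.5 98 -57.3
384 -61.0 98 -60.1
386 -144.9 1 -144.0
```

View pics/crop9.png

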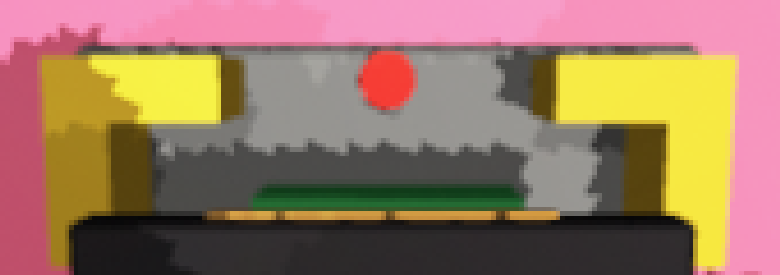

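Measured in one frame: pocket centre +0.1 / −1.3 mm and module centre −1.4 / −0.3 mm (lengthwise / across). Shifting 1.5 mm in world x centres it. I'll lower slowly.

```bash
python3 -m inch '{"grip":[-0.2,-0.2,-0.2,-0.2,-0.2,-0.2,-0.2,-0.2,-0.2],"travel":[[0.15,0,-0.3],[0.15,0,-1],[0.15,0,-2],[0.15,0,-3],[0.15,0,-4],[0.15,0,-4.5],[0.15,0,-4.8],[0.15,0,-5],[0.15,0,-5]],"turn":[[0,0,0],[0,0,0],[0,0,0],[0,0,0],[0,0,0],[0,0,0],[0,0,0],[0,0,0],[0,0,0]]}'
python3 - <<'E'
from h import *
s=manip.read_state();print(s['eef_pos'],s['eef_rot'],s['wrist_force']);snap('wrist','w10')
E
```

```text
clock: 12.95
eef_pos: [485.8, -211.5, 25.8]
eef_rot: [-3.141, 0.0, 0.373]
wrist_force: [-0.6, -0.3, -1.7]
finger_gap: 59.4
[ 485.81439594 -211.48472086   25.79206901] [-3.14054696e+00  1.59002444e-04  3.72674533e-01] [-0.55547074 -0.28743581 -1.70939718]
```

View pics/w10.png

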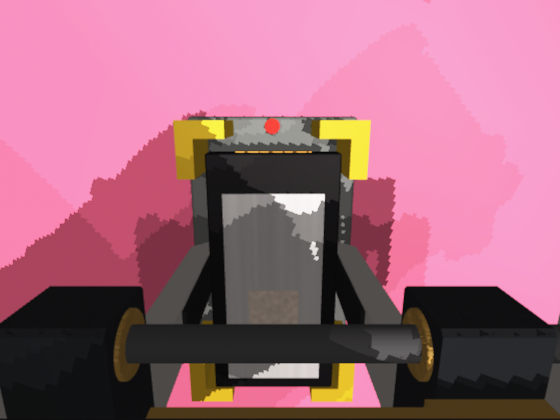

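The module sits inside the pocket with even margins: guide inner edges at u ≈ 193 and 353, module at 206–341. I'll lower the last few mm, watching the force.

```bash
python3 -m inch '{"grip":[-0.2,-0.2,-0.2,-0.2],"travel":[[0,0,-0.1],[0,0,-0.2],[0,0,-0.3],[0,0,-0.3]],"turn":[[0,0,0],[0,0,0],[0,0,0],[0,0,0]]}'
```

```text
clock: 13.5
eef_pos: [485.8, -211.5, 22.8]
eef_rot: [-3.14, 0.0, 0.373]
wrist_force: [0.4, 0.3, -0.5]
finger_gap: 59.4
```

```bash
python3 -m inch '{"grip":[-0.2,-0.2,-0.2],"travel":[[0,0,-0.1],[0,0,-0.1],[0,0,-0.1]],"turn":[[0,0,0],[0,0,0],[0,0,0]]}'
```

```text
clock: 13.88
eef_pos: [485.9, -211.6, 22.1]
eef_rot: [-3.141, -0.0, 0.373]
wrist_force: [-1.8, 1.5, 5.6]
finger_gap: 59.2
```

Contact: the vertical force went to +5.6 N. Release and retreat.

```bash
python3 -m inch '{"grip":[0,0.5,0.5,0.5,0.5,0.5,0.5,0.5,0.5,0.5],"travel":[[0,0,0],[0,0,0],[0,0,0],[0,0,0],[0,0,0],[0,0,1],[0,0,3],[0,0,7],[0,0,12],[0,0,17]],"turn":[[0,0,0],[0,0,0],[0,0,0],[0,0,0],[0,0,0],[0,0,0],[0,0,0],[0,0,0],[0,0,0],[0,0,0]]}'
python3 -m inch '{"grip":[0.5,0.5,0.5],"travel":[[-1,0,4],[-3,0,6],[-3,0,6]],"turn":[[0,0,0],[0,0,0],[0,0,0]]}'
python3 - <<'E'
from h import *
p,d=snap('wrist','w11');q,_=snap('scene','c11');r,_=snap('side','s11')
cv2.imwrite('pics/m11.png',np.vstack([np.hstack([cv2.resize(p,(400,300)),cv2.resize(r,(400,300))]),np.hstack([cv2.resize(q[180:280,280:380],(400,300)),cv2.resize(r[205:305,190:330],(400,300))])])[:,:,::-1])
P=pts('w11');m=np.zeros(P.shape[:2],bool);m[60:330,190:360]=1
Q=P[m&(abs(P[...,2]-45.5)<3)];print(np.median(Q[:,2]))
E
```

```text
clock: 15.12
eef_pos: [485.7, -211.4, 194.5]
eef_rot: [-3.141, -0.0, 0.373]
wrist_force: [0.6, -0.3, 0.1]
finger_gap: 70.7
clock: 15.5
eef_pos: [455.6, -211.6, 256.4]
eef_rot: [3.139, -0.003, 0.372]
wrist_force: [0.7, 0.6, -0.2]
finger_gap: 70.7
43.587288273778825
```

View pics/m11.png

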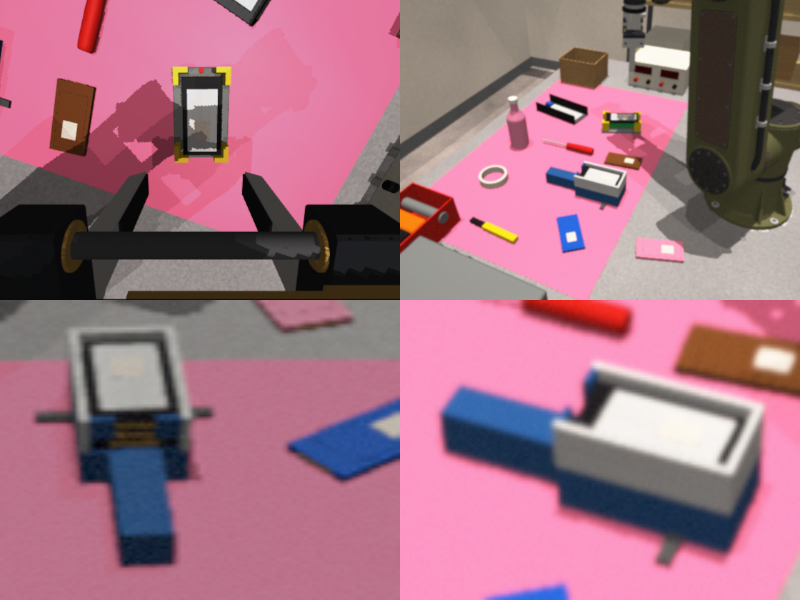

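The module lies between the four yellow corners at about (200,115) in the montage, silver side up. The stack has dropped and stays in the magazine, the rail is empty, and the bystanders are in place. One flatness check, then hand in.

Run:
```python
from h import *
P=pts('w11');hsv=cv2.cvtColor(np.load('pics/w11.npz')['p'],cv2.COLOR_RGB2HSV)
m=np.zeros(P.shape[:2],bool);m[112:205,258:306]=1
Q=P[m&(abs(P[...,2]-45)<12)];A=np.c_[Q[:,:2]-Q[:,:2].mean(0),np.ones(len(Q))]
print(len(Q),np.linalg.lstsq(A,Q[:,2],rcond=None)[0])
print(manip.sign_off())
```

```text
4444 [-2.16431683e-03 -3.09564144e-03  4.35860452e+01]
the job is handed in; nothing more can be done
None
```

I pulled the bottom module about 86 mm level along the rail, let the stack drop, and set it down in the cradle without dropping it. The job was handed in at about 15.6 s of the 54 s allowed. I gripped it again at its centre before lifting. I let go only after feeling contact with the bed (about +5.6 N).

**Module:** the last pictures show it between the four yellow corners, silver side up, with play visible all round. A plane fit to its top shows a slope of under 0.3°, which is flat within measurement error. The measured top height was 43.6 mm against the nominal 45 mm; I put this down to camera calibration error (about 2 mm).

**Everything else:** the other modules are down in the magazine, the rail is empty, and none of the bystanders or look-alikes has visibly moved. The gripper ended open and clear of everything.

**Disagreement:** the cameras differed from each other by about 3–5 mm sideways. I therefore aligned the tool by comparing fingers, module and guides within single wrist-camera pictures.

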